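# Stack a stepped blank on the vacuum chuck and set its valve half open

### The arm

A 6-joint arm with a two-finger parallel gripper is mounted at the origin on the work surface. World frame = base frame: x ahead of the robot, y to its left, z up, the work surface at z = 0. Lengths are in m, angles in rad, forces in N, time in s.
With the tool pointing down it reaches from about 0.3 to 0.875 m from the base axis. Payload 6.4 kg.
Tool frame: the origin (TCP) lies between the finger pads; the fingertips stand 11 mm ahead of it and the grasp point (between the pads) lies 8 mm behind it (ctrl.tcp_to_tips is the distance from the TCP to the fingertips, in m); x points along the fingers, z is the direction in which the jaws open and shut, and the axes are right-handed (so a half turn about x gives the same grasp; the last joint's range is limited). The gripper opens to 85 mm and grips with 20 to 120 N. Pads are 22 mm wide; open, the fingers measure 114 mm over their backs; the gripper's body (76 mm by 85 mm) begins 54 mm behind the grasp point. The pads swing forward as they close: fully open they stand 13 mm farther back than shut.
Start: joints at [0.924, 0.181, 1.607, -0, 1.354, -0.206], TCP at [0.245, 0.52, 0.242] pointing down, gripper open.
Joint ranges: [-2.99, 2.99], [-0.89, 2.07], [0.3, 2.58], [-1.14, 4.28], [0, 2.63], [-3.12, 3.12]. Speed limits (rad/s): [2.57, 2.57, 3.01, 3.14, 3.14, 3.14].

### API

Orientations are given as a unit quaternion [w, x, y, z].
In Python, from bench import ctrl, eyes, hand_in gives the robot as it stands. The module is installed in compiled form; this text tells all that it offers.
- The arm moves only by the tool step_arm, never from a script. Its arguments are lists of equal length, an entry for each row: "xyz": the shift along the world's x, y, z in mm, a list of three; "spin": the turn about the world's z in rad; "fingers": the opening in per cent of the stroke, from 0 (shut) to 100 (fully open). A call has 1 to 10 rows; each row is the pose to reach, as a shift and turn from the pose commanded when the call began; what a row does not reach only later rows make up. A row lasts 1/10 s, in which the tool goes at most 50 mm and 8.59 degrees, less where a joint would pass 70% of its speed; a pose out of reach is approached as far as the arm can. A call with a gripper value outside its range is refused whole. The fingers move at their own pace and stop on an object; the grip force is fixed at half the most. Time passes only in rows, so rows that repeat a pose let the fingers close. It gives the time, the measured TCP pose, the force and the opening at its end, in the units of the state.
- ctrl.get_obs(): the state, without advancing time (a new reading comes with each control period).
- eyes.camera(name): name is "scene" or "side" or "wrist"; returns the picture (480x640x3 uint8, red, green, blue); there is no depth.
- eyes.camera_model(name): a dict with "vertical_fov" (degrees; the focal length in pixels is half the picture's height over the tangent of half this angle, whatever the lens; pixels are square), "cx", "cy" (the principal point, pixels), "dist_coeffs" ([k1, k2, p1, p2, k3] as OpenCV has them; the pictures are not rectified), "pose" (4x4, takes a point from camera to world coordinates); the wrist camera has in their place "tool_from_camera" (4x4, takes a point from camera to tool coordinates, whose origin is the TCP and whose axes are the tool frame's). Camera axes: x right, y up, looking along -z (the intrinsics and any distortion apply to the point x, -y, -z); pixel columns grow to the right and rows downward; lengths in m; the calibration is good to about 2 mm. A picture is of the moment at which its call begins: read the wrist's pose just before it. camera_model takes no time and is no camera call.
- hand_in(): hands the job in, once; it reports no verdict.
The state is a dict: "time_s": time; "q": joint angles; "dq": joint speeds; "joint_efforts": joint torques, N m; "eef_pos": TCP position; "eef_rot": TCP orientation; "wrist_force": force on the tool from outside, world axes, zero at the start; "torque": the same for the moment, N m; "opening": opening from 0.0 (shut) to 1.0 (fully open).
Only numpy, scipy, OpenCV 4.12 (cv2) and the standard library are available. Lean on these libraries where they do the work, as an engineer would, in place of code of your own. Each camera call takes 0.05 s, during which the arm holds its last target.

### The job

Shut the chuck's ball valve fully, and keep it shut while you lay the large wooden disc flat in the centre of the round chuck and then the small disc flat and centred on top of the large one. Then open the valve half way, so that its lever stands at 45 degrees to the pipe, and let go. Leave everything else on the bench where it is.

Things in the scene. Friction and masses are not known exactly. Their poses are not given: they have to be found in the camera images.
- chuck: Fixed plywood board 180 (its x) x 300 (its y) x 18 mm. At its -y end a round aluminium vacuum chuck, 110 mm diameter, with a 100 mm black rubber pad on top; at its +y end a brass ball valve in a steel pipe along the board's y, pipe centre 34 mm above the bench. Origin: centre of the board's underside, z up. Its place varies, its yaw is within 0.3 rad of the world's.
- chuck_seat (a point): Centre of the chuck's flat top (the rubber pad), 46 mm above the bench; 80 mm from the board's centre along the board's -y. Nothing stands above it.
- valve_axis (a point): Point on the valve's upright turning axis at mid-height of the lever, 73 mm above the bench; 90 mm from the board's centre along the board's +y. Under the lever a fixed index plate (54 mm diameter, top 58 mm above the bench) bears three dark marks: shut, half, open.
- lever_grip (a point): Middle of the lever's black rubber sleeve, 72 mm from the turning axis, 73 mm above the bench. The sleeve is 54 mm long, 16 mm wide, 14 mm high (66 to 80 mm above the bench), free on both sides; the pipe's top below it is 43 mm above the bench. The point's -x axis points outwards along the lever.
- valve (a joint): Valve angle, rad: 0 = shut, lever across the pipe, pointing along the board's -x (to the robot); 1.571 = fully open, lever along the pipe, pointing along the board's +y, away from the chuck; grows clockwise seen from above. Stops at both ends; friction (0.15 N m, about 2 N at the sleeve) keeps it where it is left. Starts between 1.0 and 1.5.
- disc_large: Loose disc of plain wood, 66 mm diameter, 18 mm thick, about 50 g, lying flat on the bench. Origin: centre of its underside.
- disc_large_center (a point): Centre of the large disc, 9 mm above its underside.
- disc_small: Loose disc of the same wood, 46 mm diameter, 14 mm thick, about 25 g, lying flat on the bench. Origin: centre of its underside. The two discs may lie in either order.
- disc_small_center (a point): Centre of the small disc, 7 mm above its underside.
- glue_jar: Bystander: white closed glue jar, 72 mm diameter, 130 mm high, standing beyond the work. Origin: centre of its underside.
- bottle: Bystander: pale closed bottle, 54 mm diameter, 140 mm high, standing at the left. Origin: centre of its underside.
- sanding_block: Bystander: cork sanding block 70 x 110 x 32 mm lying at the left, nearer the robot than the bottle. Origin: centre of its underside.
- clamp: Bystander: steel bar clamp with a wooden handle, about 245 x 95 mm, 26 mm high, lying at the right. Origin: on the underside, at the middle of its bar.
Not all that is in view belongs to the job. Leave any blue or purple look-alike of the disc_small alone.

How it is judged:
By the outcome, as a careful person would: the job done as asked, in the order asked, and still so for the second after the job is handed in, with the robot touching nothing.
It also fails if it takes over 72 s, if anything falls off the work surface, if the arm or the gripper's body presses on something with over 40 N, if the wrist force passes 120 N, or if a joint passes its speed limit or range.

## Working session

There is one attempt and no reset: what is moved stays moved. The work goes in short steps, Python scripts to look and compute and a tool call to move; the robot and the scene stay as the last step left them, time stands still between calls to the robot, and variables do not carry over. Pictures are saved under pics/ and viewed, and the job is handed in when it is done.

Besides the shell and the picture viewer there is one more tool, called after ">>>" as name(argument=value, ...) on one line, values as JSON. step_arm: Moves the arm, as the interface text tells. Its arguments: {"type":"object","properties":{"xyz":{"type":"array"},"spin":{"type":"array"},"fingers":{"type":"array"}},"required":["xyz","spin","fingers"]}

```bash
mkdir -p pics; cat > h.py <<'E'
import numpy as np, cv2
from bench import ctrl, eyes
from scipy.spatial.transform import Rotation as R
def snap(name,fn):
    o=ctrl.get_obs(); im=eyes.camera(name); cv2.imwrite('pics/'+fn,im[:,:,::-1]); np.save('pics/'+fn+'.npy',im)
    m=eyes.camera_model(name)
    P=m.get('pose')
    if P is None:
        q=o['eef_rot']; T=np.eye(4); T[:3,:3]=R.from_quat([q[1],q[2],q[3],q[0]]).as_matrix(); T[:3,3]=o['eef_pos']
        P=T@np.array(m['tool_from_camera'])
    np.save('pics/'+fn+'.pose.npy',np.array(P))
    return im
def cam(name,fn):
    m=eyes.camera_model(name); f=240/np.tan(np.radians(m['vertical_fov'])/2)
    K=np.array([[f,0,m['cx']],[0,f,m['cy']],[0,0,1.]]); return K,np.array(m['dist_coeffs'],float),np.load('pics/'+fn+'.pose.npy')
def toplane(name,fn,px,z):
    K,d,P=cam(name,fn); u=cv2.undistortPoints(np.array(px,float).reshape(-1,1,2),K,d).reshape(-1,2)
    r=np.c_[u[:,0],-u[:,1],-np.ones(len(u))]@P[:3,:3].T; o=P[:3,3]
    return o+r*((z-o[2])/r[:,2])[:,None]
def proj(name,fn,X):
    K,d,P=cam(name,fn); X=np.array(X,float).reshape(-1,3); c=(X-P[:3,3])@P[:3,:3]; c=c*[1,-1,-1]
    return cv2.projectPoints(c,np.zeros(3),np.zeros(3),K,d)[0].reshape(-1,2)
E
python3 - <<'E'
from h import *
for n in ['scene','side','wrist']: snap(n,n+'0.png'); print(n,eyes.camera_model(n))
print(ctrl.get_obs(),ctrl.tcp_to_tips)
E
```

```text
scene {'vertical_fov': 55.13106283718621, 'cx': 321.40102565319194, 'cy': 245.34781325448225, 'dist_coeffs': array([-0.01379889,  0.        ,  0.        ,  0.        ,  0.        ]), 'pose': array([[ 0.73642435, -0.57053081,  0.36355711,  1.09868083],
       [ 0.67651584,  0.62290819, -0.39282528, -0.50392562],
       [-0.00234377,  0.53523825,  0.84469789,  1.2086556 ],
       [ 0.        ,  0.        ,  0.        ,  1.        ]])}
side {'vertical_fov': 54.32594151512516, 'cx': 324.3139051688019, 'cy': 236.75244730172685, 'dist_coeffs': array([-0.04316845,  0.        ,  0.        ,  0.        ,  0.        ]), 'pose': array([[ 0.99850527,  0.00996648, -0.05373919,  0.52585082],
       [-0.05081593,  0.53130909, -0.84565264, -0.9724816 ],
       [ 0.02012394,  0.84711942,  0.53102138,  0.69825494],
       [ 0.        ,  0.        ,  0.        ,  1.        ]])}
wrist {'vertical_fov': 65.65416780943681, 'cx': 313.38990291422056, 'cy': 239.6004790922258, 'dist_coeffs': array([-0.01449128,  0.        ,  0.        ,  0.        ,  0.        ]), 'tool_from_camera': array([[-1.40102055e-04,  
[... 271 characters left out ...]
 0.00000000e+00,
         1.00000000e+00]])}
{'time_s': 0.15, 'q': array([ 9.23706171e-01,  1.81405248e-01,  1.60778162e+00, -2.37026449e-05,
        1.35378029e+00, -2.06276975e-01]), 'dq': array([-0.00078454, -0.0022748 , -0.00139837, -0.00100581,  0.00147681,
        0.00075029]), 'joint_efforts': array([-2.27233177e-04, -4.45263970e+01, -3.51692355e+01, -5.01709128e-04,
        5.89724514e-03, -2.21022083e-05]), 'eef_pos': array([0.24506551, 0.51971015, 0.24156989]), 'eef_rot': array([ 0.59676425, -0.37877083,  0.59766856,  0.37841429]), 'wrist_force': array([1.00417371, 0.4159911 , 0.00433085]), 'torque': array([-0.04312077, -0.03541703,  0.02321195]), 'opening': 1.00253229116224} 0.011
```

View pics/scene0.png

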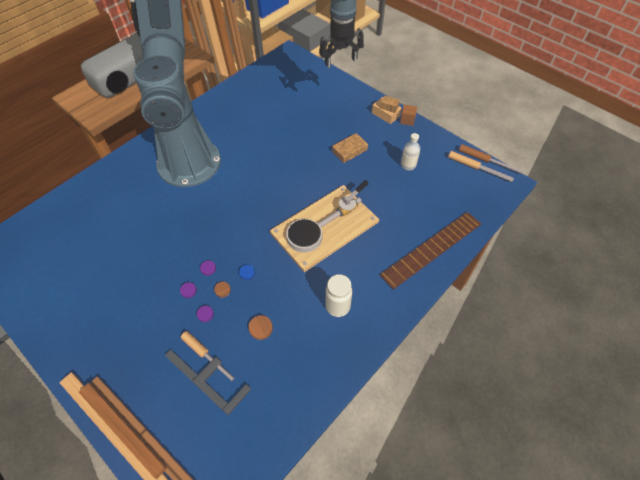

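View pics/side0.png

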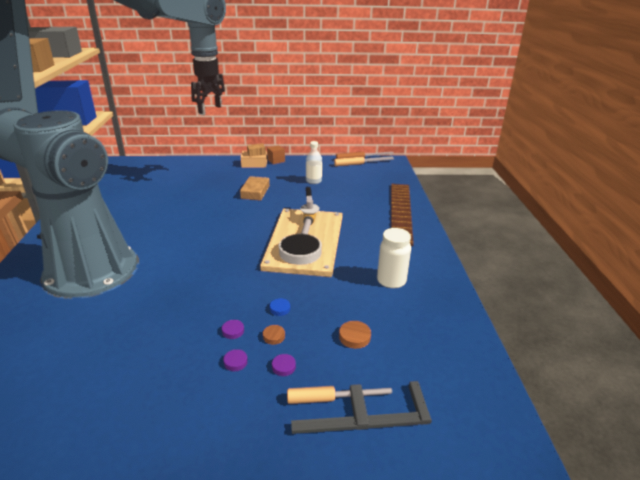

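View pics/wrist0.png

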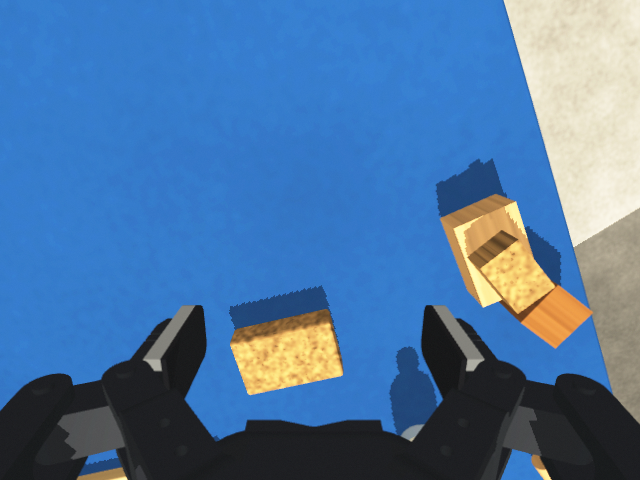

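Wooden-coloured discs: scene (260,327) is the larger, (222,289) the smaller. The look-alikes are blue (247,271) and purple (208,267), (188,290), (205,314). The chuck is at (304,234) and the lever points away at (360,188). Next I measure these and enlarge a crop to confirm.

```bash
python3 - <<'E'
from h import *
def blobs(name,fn,mask,lo=60):
    n,l,s,c=cv2.connectedComponentsWithStats(mask.astype(np.uint8))
    return [(s[i,4],c[i].round(1),s[i,:4]) for i in range(1,n) if s[i,4]>lo]
for n in ['scene','side']:
    fn=n+'0.png'; im=np.load('pics/'+fn+'.npy'); hsv=cv2.cvtColor(im,cv2.COLOR_RGB2HSV).astype(int)
    roi={'scene':(170,250,290,350),'side':(200,290,400,390)}[n]
    m=np.zeros(im.shape[:2],bool); m[roi[1]:roi[3],roi[0]:roi[2]]=1
    wood=m&((hsv[...,0]<25)|(hsv[...,0]>172))&(hsv[...,1]>80)&(hsv[...,2]>60)
    for a,c,s in blobs(n,fn,wood): print(n,'wood',a,c,s,[toplane(n,fn,[c],z)[0].round(4) for z in (.009,.007)])
    roi={'scene':(280,215,328,250),'side':(270,230,330,262)}[n]
    m=np.zeros(im.shape[:2],bool); m[roi[1]:roi[3],roi[0]:roi[2]]=1
    dk=m&(im.max(2)<60)
    for a,c,s in blobs(n,fn,dk): print(n,'pad',a,c,s,toplane(n,fn,[c],.046)[0].round(4))
    roi={'scene':(340,170,380,225),'side':(295,180,325,225)}[n]
    m=np.zeros(im.shape[:2],bool); m[roi[1]:roi[3],roi[0]:roi[2]]=1
    dk=m&(im.max(2)<60)
    for a,c,s in blobs(n,fn,dk,15): print(n,'sleeve',a,c,s,toplane(n,fn,[c],.073)[0].round(4))
im=cv2.imread('pics/scene0.png')
a=cv2.resize(im[170:270,260:400],None,fx=5,fy=5,interpolation=cv2.INTER_CUBIC); cv2.imwrite('pics/c1.png',a)
a=cv2.resize(im[250:350,170:290],None,fx=5,fy=5,interpolation=cv2.INTER_CUBIC); cv2.imwrite('pics/c2.png',a)
E
```

```text
scene wood 181 [222.  288.9] [215 282  15  15] [array([ 0.4702, -0.2527,  0.009 ]), array([ 0.4692, -0.2523,  0.007 ])]
scene wood 435 [260. 327.] [249 316  23  23] [array([ 0.6383, -0.2591,  0.009 ]), array([ 0.6375, -0.2587,  0.007 ])]
scene wood 218 [191.8 341.5] [181 332  26  18] [array([ 0.5316, -0.4145,  0.009 ]), array([ 0.5307, -0.4143,  0.007 ])]
scene pad 369 [299.6 231.9] [289 221  24  24] [0.5164 0.0276 0.046 ]
scene sleeve 34 [361.4 185.8] [357 182  10   9] [0.5519 0.2757 0.073 ]
side wood 697 [354.5 334.1] [339 321  32  27] [array([ 0.6393, -0.2587,  0.009 ]), array([ 0.6396, -0.2566,  0.007 ])]
side wood 338 [273.6 334.2] [263 325  22  19] [array([ 0.4707, -0.254 ,  0.009 ]), array([ 0.4705, -0.2519,  0.007 ])]
side wood 108 [314.6 388.2] [288 386  47   4] [array([ 0.5512, -0.3969,  0.009 ]), array([ 0.5513, -0.3952,  0.007 ])]
side pad 536 [299.6 244.1] [282 235  36  19] [0.5268 0.0321 0.046 ]
side sleeve 26 [307.9 190.9] [306 188   5   7] [0.5533 0.2812 0.073 ]
```

View pics/c1.png

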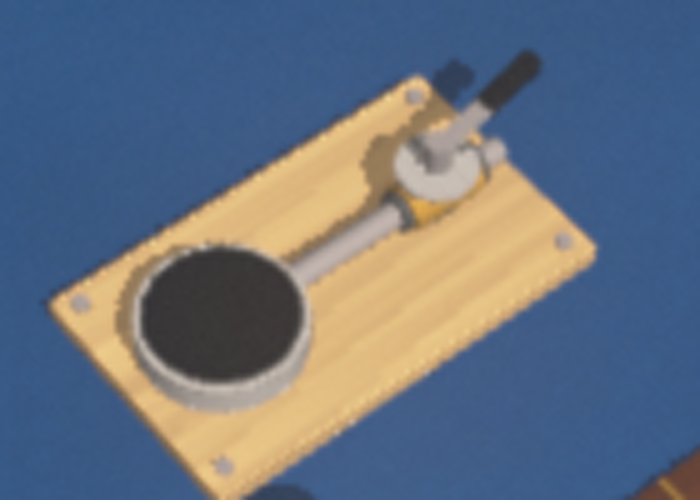

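View pics/c2.png

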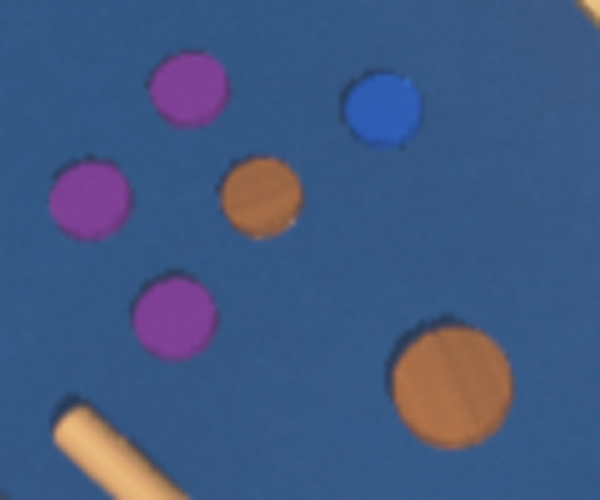

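Crops confirm it: the brown discs are the targets and the lever's black sleeve points roughly along the pipe. Now the board pose, using both views.

```bash
python3 - <<'E'
from h import *
fn='scene0.png'; im=cv2.imread('pics/'+fn)
px=np.array([[52,303],[420,78],[596,248],[222,314],[536,58],[487,103],[440,163],[438,150]])/5+[260,170]-0.4
for p,z in zip(px,[.018,.018,.018,.046,.073,.073,.058,.08]): print('scene',p,toplane('scene',fn,[p],z)[0].round(4))
im=cv2.imread('pics/side0.png')
cv2.imwrite('pics/c3.png',cv2.resize(im[170:280,250:360],None,fx=5,fy=5,interpolation=cv2.INTER_CUBIC))
im=cv2.imread('pics/side0.png')
for n,p in (('scene',[339,295]),('side',[394,258])): print('jar',toplane(n,n+'0.png',[p],.065))
q=ctrl.get_obs()['eef_rot']; print(R.from_quat([q[1],q[2],q[3],q[0]]).as_matrix().round(3))
E
```

```text
scene [270.  230.2] [ 0.4295 -0.0176  0.018 ]
scene [343.6 185.2] [0.4799 0.2752 0.018 ]
scene [378.8 219.2] [0.6542 0.2456 0.018 ]
scene [304.  232.4] [0.5275 0.0353 0.046 ]
scene [366.8 181.2] [0.5525 0.302  0.073 ]
scene [357.  190.2] [0.5532 0.2525 0.073 ]
scene [347.6 202.2] [0.5554 0.2054 0.058 ]
scene [347.2 199.6] [0.5583 0.1987 0.08  ]
jar [[ 0.75184126 -0.05862662  0.065     ]]
jar [[ 0.75186801 -0.06272726  0.065     ]]
[[-0.001 -0.904  0.427]
 [-0.001  0.427  0.904]
 [-1.     0.    -0.001]]
```

View pics/c3.png

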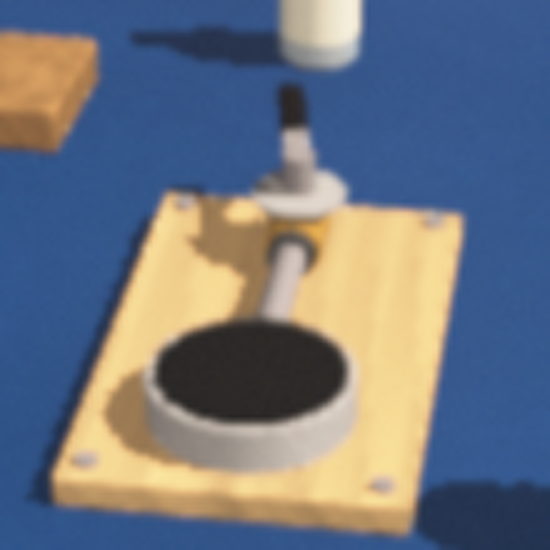

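>>> step_arm(xyz=[[154, -123, 0], [308, -246, -20], [308, -246, -40], [308, -246, -40], [308, -246, -40], [308, -246, -40], [308, -246, -40], [308, -246, -40], [308, -246, -40], [308, -246, -40]], spin=[-0.15, -0.3, -0.45, -0.6, -0.75, -0.9, -1.086, -1.086, -1.086, -1.086], fingers=[45, 45, 45, 45, 45, 45, 45, 45, 45, 45])

```text
time_s: 1.15
eef_pos: [0.5536, 0.273, 0.2014]
eef_rot: [0.706, -0.015, 0.708, 0.015]
wrist_force: [-0.4, -0.4, 0.8]
opening: 0.452
```

```bash
python3 - <<'E'
from h import *
snap('wrist','wrist1.png'); o=ctrl.get_obs(); print(o['time_s'],o['eef_pos'],o['q'],o['opening'])
for X in ([.556,.2015,.073],[.5535,.2735,.073]): print(proj('wrist','wrist1.png',X))
E
```

```text
1.2 [0.55287361 0.27396899 0.20174636] [2.67757503e-01 3.10003321e-01 1.53381874e+00 4.48551953e-04
 1.29909980e+00 2.24015049e-01] 0.4481786658650224
[[312.55634416 321.02313378]]
[[313.32319954 233.22729651]]
```

View pics/wrist1.png

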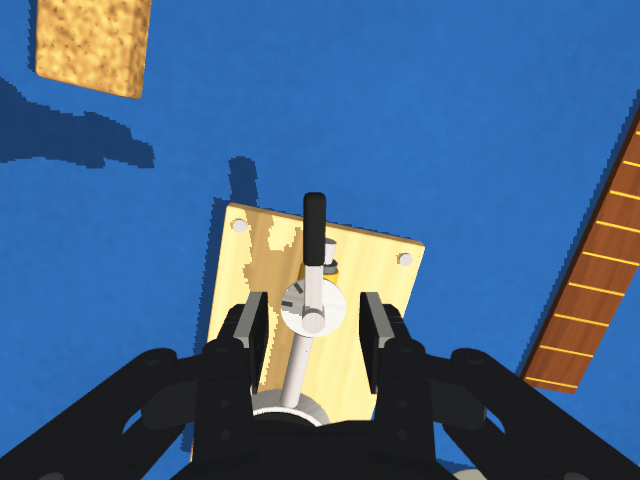

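The picture agrees with my numbers: axis predicted at (313,321) and the sleeve spans (314,193–265). The lever is aligned between the fingers. I'll descend and cage the sleeve loosely.

>>> step_arm(xyz=[[0, 0, -40], [0, 0, -80], [0, 0, -115], [0, 0, -138], [0, 0, -138], [0, 0, -138], [0, 0, -138]], spin=[0, 0, 0, 0, 0, 0, 0], fingers=[45, 45, 45, 45, 30, 30, 30])

```text
time_s: 1.9
eef_pos: [0.5544, 0.2752, 0.0666]
eef_rot: [0.708, -0.016, 0.706, 0.016]
wrist_force: [0.4, -0.8, 0.8]
opening: 0.297
```

>>> step_arm(xyz=[[-10, -1, 0], [-20, -4, 0], [-29, -7, 0], [-38, -12, 0], [-46, -19, 0], [-53, -26, 0], [-59, -34, 0], [-63, -43, 0], [-67, -52, 0], [-68, -57, 0]], spin=[0.14, 0.28, 0.42, 0.56, 0.7, 0.84, 0.98, 1.12, 1.26, 1.32], fingers=[30, 30, 30, 30, 30, 30, 30, 30, 30, 30])

```text
time_s: 2.9
eef_pos: [0.4869, 0.2175, 0.0669]
eef_rot: [0.55, -0.448, 0.546, 0.446]
wrist_force: [-0.5, 1.7, 0.7]
opening: 0.302
```

```bash
python3 - <<'E'
from h import *
snap('wrist','wrist2.png'); o=ctrl.get_obs(); print(o['time_s'],o['eef_pos'],o['q'],o['opening'],o['wrist_force'],o['torque'])
E
```

```text
2.95 [0.48670704 0.21705051 0.06674076] [ 1.96433124e-01  3.16637706e-01  1.83860672e+00  3.30683380e-04
  9.82003390e-01 -1.17343064e+00] 0.3017774071839054 [-0.58537376  0.91091761  0.05392223] [ 0.05729303 -0.0278734  -0.04680701]
```

View pics/wrist2.png

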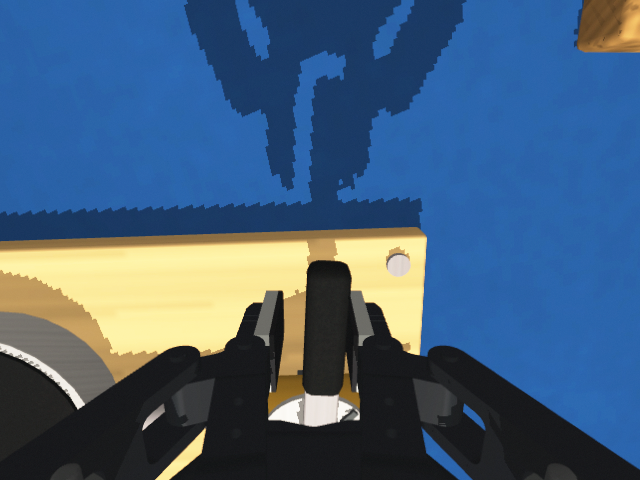

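The lever follows, resting on the right-hand pad. Next I push gently on to the stop.

>>> step_arm(xyz=[[0, -2, 0], [-1, -4, 0], [-1, -6, 0], [-1, -7, 0], [-1, -8, 0], [-1, -8, 0]], spin=[0.02, 0.04, 0.04, 0.04, 0.04, 0.04], fingers=[30, 30, 30, 30, 30, 30])

```text
time_s: 3.55
eef_pos: [0.4849, 0.2115, 0.0651]
eef_rot: [0.542, -0.456, 0.539, 0.457]
wrist_force: [0.7, 12.8, 3.3]
opening: 0.3
```

12.8 N against about 2 N of friction, so the lever is on its stop. I'll back off, lift, and look.

>>> step_arm(xyz=[[0, 6, 0], [0, 6, 0], [0, 6, 20], [0, 6, 60], [0, 6, 100], [0, 6, 130], [0, 6, 130], [0, 6, 130]], spin=[0, 0, 0, 0, 0, 0, 0, 0], fingers=[36, 36, 36, 36, 36, 36, 36, 36])

```text
time_s: 4.35
eef_pos: [0.4845, 0.2147, 0.1945]
eef_rot: [0.54, -0.457, 0.54, 0.456]
wrist_force: [-0.1, -0.6, -0.1]
opening: 0.357
```

```bash
python3 - <<'E'
from h import *
snap('wrist','wrist3.png'); o=ctrl.get_obs(); print(o['time_s'],o['eef_pos'],o['q'],o['opening'],o['wrist_force'])
for X in ([.556,.2015,.08],[.485,.2135,.08],[.527,.034,.046]): print(proj('wrist','wrist3.png',X))
E
```

```text
4.4 [0.48364692 0.21461515 0.19328954] [ 1.93363469e-01  1.30173087e-01  1.76865658e+00 -4.20014684e-04
  1.24447149e+00 -1.21019327e+00] 0.3589408007109465 [-0.14690327 -0.32872107 -0.42600849]
[[310.41735004 330.56984383]]
[[310.33074347 239.26255908]]
[[109.17987685 307.75824776]]
```

View pics/wrist3.png

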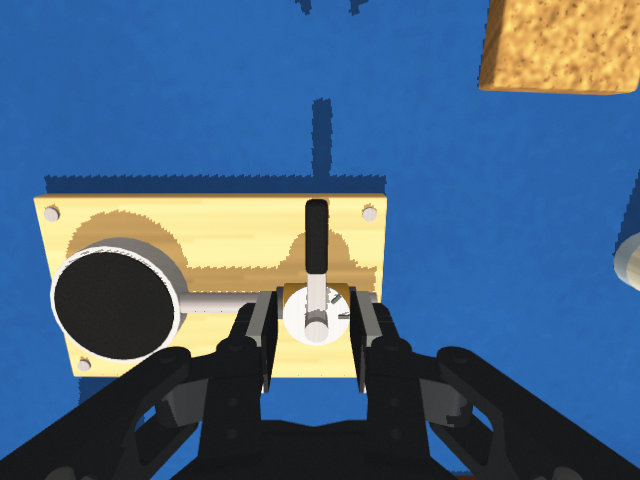

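The lever covers the shut mark, square to the pipe (x≈316 from tip y=200 to hub y=327). Now I refine the chuck position and find the neighbours of the small disc.

```bash
python3 - <<'E'
from h import *
fn='wrist3.png'
im=np.load('pics/'+fn+'.npy'); m=np.zeros(im.shape[:2],np.uint8); m[240:370,40:182]=im[240:370,40:182].max(2)<75
cs,_=cv2.findContours(m,0,1); c=max(cs,key=cv2.contourArea); e=cv2.fitEllipse(cv2.convexHull(c)); print(e)
pts=toplane('wrist',fn,cv2.convexHull(c).reshape(-1,2),.046)[:,:2].astype(np.float32); print('pad',cv2.minEnclosingCircle(pts), toplane('wrist',fn,[e[0]],.046))
for p,z in (((316,325),.08),((316,201),.076),((316,273),.078)): print(toplane('wrist',fn,[p],z))
n='scene'; fn='scene0.png'
im=np.load('pics/'+fn+'.npy'); hsv=cv2.cvtColor(im,cv2.COLOR_RGB2HSV).astype(int)
for p in ((247,271),(208,267),(188,290),(205,314),(222,288.9),(411,155)): print(p,toplane(n,fn,[p],.007 if p[0]<300 else .06)[0].round(3))
E
```

```text
((113.78225708007812, 305.2450256347656), (101.96695709228516, 122.89248657226562), 116.90998077392578)
pad ((0.5278722643852234, 0.03813324496150017), 0.050409428775310516) [[0.52537759 0.03863237 0.046     ]]
[[0.55201671 0.20641969 0.08      ]]
[[0.45982677 0.2216791  0.076     ]]
[[0.51139452 0.2131443  0.078     ]]
(247, 271) [ 0.479 -0.162  0.007]
(208, 267) [ 0.382 -0.232  0.007]
(188, 290) [ 0.399 -0.322  0.007]
(205, 314) [ 0.494 -0.337  0.007]
(222, 288.9) [ 0.469 -0.252  0.007]
(411, 155) [0.583 0.501 0.06 ]
```

>>> step_arm(xyz=[[10, -40, 10], [20, -80, 20], [32, -130, 32], [43, -178, 32], [43, -178, 32], [43, -178, 32], [43, -178, 32], [43, -178, 32], [43, -178, 32], [43, -178, 32]], spin=[-0.14, -0.28, -0.42, -0.56, -0.7, -0.84, -0.98, -1.117, -1.117, -1.117], fingers=[100, 100, 100, 100, 100, 100, 100, 100, 100, 100])

```text
time_s: 5.4
eef_pos: [0.5265, 0.0371, 0.2247]
eef_rot: [0.699, -0.102, 0.701, 0.103]
wrist_force: [0.5, 0.5, -0.3]
opening: 1.005
```

```bash
cat > circ.py <<'E'
from h import *
def circ(fn,mask,z):
    cs,_=cv2.findContours(mask.astype(np.uint8),0,1); c=max(cs,key=cv2.contourArea); h=cv2.convexHull(c).reshape(-1,2)
    P=toplane('wrist',fn,h,z)[:,:2].astype(np.float32)
    A=np.c_[2*P,np.ones(len(P))]; s=np.linalg.lstsq(A,(P**2).sum(1),rcond=None)[0]
    return h.mean(0),P.shape,s[:2].round(4),np.sqrt(s[2]+s[0]**2+s[1]**2).round(4)
E
python3 - <<'E'
from circ import *
snap('wrist','wrist4.png'); o=ctrl.get_obs(); print(o['time_s'],o['eef_pos'],o['eef_rot'],o['q'],o['opening'])
im=np.load('pics/wrist4.png.npy'); print(proj('wrist','wrist4.png',[.527,.036,.046]))
E
```

```text
5.45 [0.52671523 0.03710386 0.22510222] [ 0.69891816 -0.10207402  0.70042545  0.10246218] [-1.54600346e-01  9.36560560e-02  1.74089708e+00 -1.08635981e-04
  1.30923820e+00 -4.44848221e-01] 1.0017728236526264
[[313.5538885  218.92339707]]
```

View pics/wrist4.png

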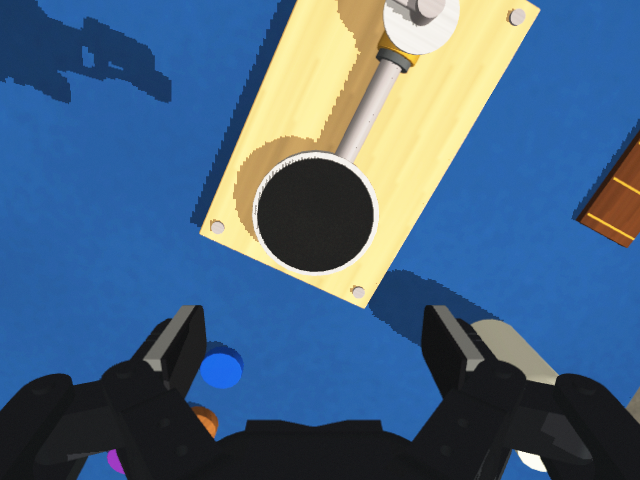

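```bash
python3 - <<'E'
from circ import *
im=np.load('pics/wrist4.png.npy'); m=np.zeros(im.shape[:2],bool); m[145:280,245:385]=im[145:280,245:385].max(2)<60
print(circ('wrist4.png',m,.046))
E
```

```text
(array([315.34693878, 214.18367347]), (49, 2), array([0.5276, 0.0378]), np.float64(0.0494))
```

>>> step_arm(xyz=[[17, -46, -5], [34, -90, -10], [51, -135, -15], [68, -180, -20], [85, -225, -25], [102, -270, -28], [112, -295, -28], [112, -295, -28], [112, -295, -28]], spin=[0, 0, 0, 0, 0, 0, 0, 0, 0], fingers=[100, 100, 100, 100, 100, 100, 100, 100, 100])

```text
time_s: 6.35
eef_pos: [0.6389, -0.258, 0.1972]
eef_rot: [0.699, -0.101, 0.7, 0.102]
wrist_force: [-0.2, 0.6, -0.4]
opening: 1.003
```

```bash
python3 - <<'E'
from circ import *
snap('wrist','wrist5.png'); o=ctrl.get_obs(); print(o['time_s'],o['eef_pos'],o['eef_rot'],o['q'],o['opening'])
im=np.load('pics/wrist5.png.npy'); hsv=cv2.cvtColor(im,cv2.COLOR_RGB2HSV).astype(int)
m=np.zeros(im.shape[:2],bool); m[100:330,200:430]=1
m&=(hsv[...,0]<25)&(hsv[...,1]>80)&(hsv[...,2]>60)
print(circ('wrist5.png',m,.018))
E
```

```text
6.4 [ 0.6388848  -0.25706392  0.19752362] [ 0.69937728 -0.10116127  0.70015173  0.10210471] [-5.54587671e-01  4.66455347e-01  1.33189166e+00  3.25157127e-04
  1.34494251e+00 -8.43121441e-01] 1.0000714123902579
(array([311.97142857, 213.57142857]), (35, 2), array([ 0.6396, -0.2557]), np.float64(0.0329))
```

View pics/wrist5.png

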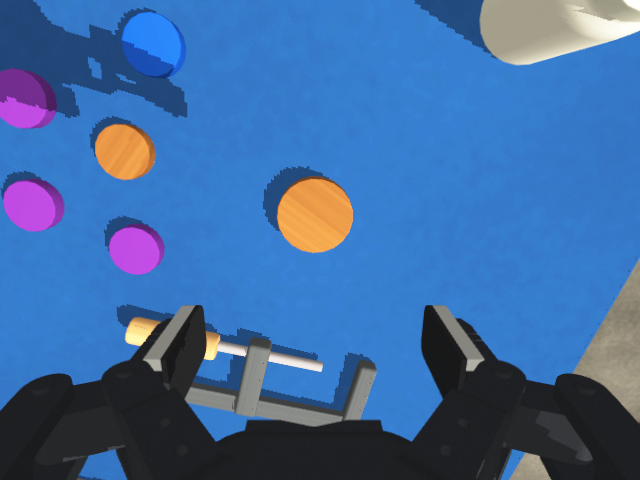

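The large disc is at (315,214), clear all round. Descending onto it.

>>> step_arm(xyz=[[0, 0, -45], [0, 0, -90], [0, 0, -130], [0, 0, -160], [0, 0, -178], [0, 0, -187], [0, 0, -189], [0, 0, -189]], spin=[0, 0, 0, 0, 0, 0, 0, 0], fingers=[100, 100, 100, 100, 100, 100, 100, 100])

```text
time_s: 7.2
eef_pos: [0.6403, -0.2582, 0.0108]
eef_rot: [0.7, -0.102, 0.699, 0.101]
wrist_force: [-0.1, -0.1, 0.8]
opening: 1.003
```

>>> step_arm(xyz=[[0, 0, 0], [0, 0, 0], [0, 0, 0], [0, 0, 0], [0, 0, 0], [0, 0, 0]], spin=[0, 0, 0, 0, 0, 0], fingers=[70, 70, 70, 70, 70, 70])

```text
time_s: 7.8
eef_pos: [0.6409, -0.2589, 0.0119]
eef_rot: [0.701, -0.102, 0.699, 0.1]
wrist_force: [-0.6, 1.3, 6.1]
opening: 0.746
```

```bash
python3 - <<'E'
from circ import *
snap('wrist','wrist6.png'); snap('side','side6.png');o=ctrl.get_obs(); print(o['time_s'],o['eef_pos'],o['opening'],o['wrist_force'])
im=cv2.imread('pics/side6.png'); cv2.imwrite('pics/c6.png',cv2.resize(im[250:370,270:430],None,fx=4,fy=4,interpolation=cv2.INTER_CUBIC))
E
```

```text
7.9 [ 0.6408837  -0.25889706  0.01188357] 0.7429169220661401 [-0.05266375 -0.22797804  7.06270363]
```

View pics/wrist6.png

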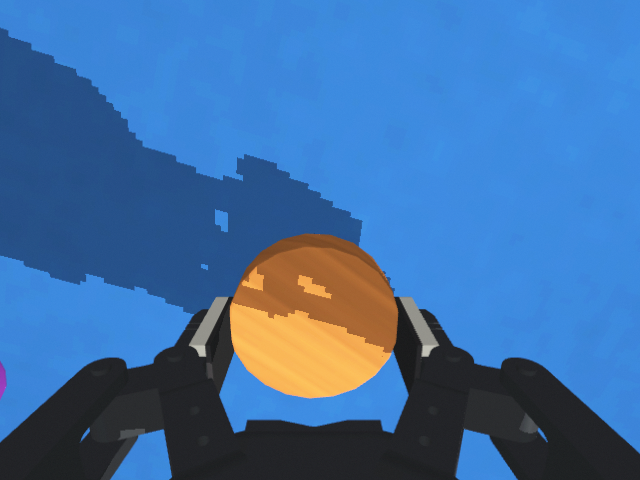

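View pics/c6.png

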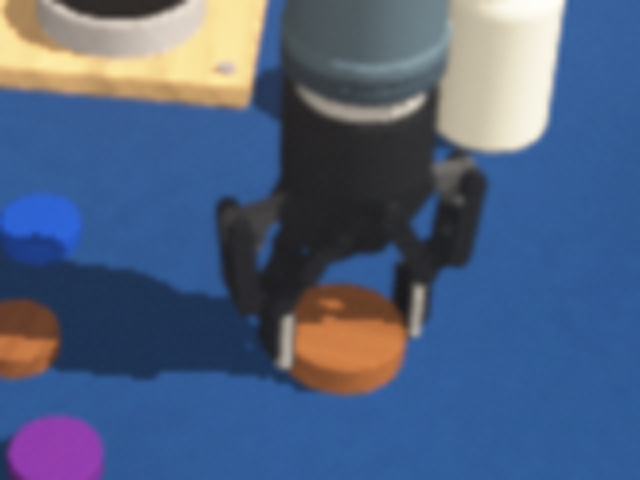

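Gripped (opening 0.745); the tips touch the bench lightly (7 N). Check where the disc sits between the pads.

```bash
python3 - <<'E'
from circ import *
im=np.load('pics/wrist6.png.npy'); hsv=cv2.cvtColor(im,cv2.COLOR_RGB2HSV).astype(int)
m=np.zeros(im.shape[:2],bool); m[246:405,230:399]=1
m&=(hsv[...,0]<25)&(hsv[...,1]>80)&(hsv[...,2]>60)
print(circ('wrist6.png',m,.018))
fn='side6.png'; im=np.load('pics/'+fn+'.npy'); hsv=cv2.cvtColor(im,cv2.COLOR_RGB2HSV).astype(int)
print(proj('side',fn,[[.6408,-.2589,.018],[.639,-.2575,.018]]))
E
```

```text
(array([312.90909091, 333.5       ]), (44, 2), array([ 0.6401, -0.2554]), np.float64(0.0335))
[[355.48492951 330.9864099 ]
 [354.55350317 330.53501126]]
```

>>> step_arm(xyz=[[0, 0, 10], [0, 0, 40], [0, 0, 80], [0, 0, 80]], spin=[0, 0, 0, 0], fingers=[70, 70, 70, 70])

```text
time_s: 8.3
eef_pos: [0.6432, -0.2603, 0.0971]
eef_rot: [0.703, -0.104, 0.697, 0.098]
wrist_force: [1.2, -0.4, -0.0]
opening: 0.748
```

>>> step_arm(xyz=[[-10, 26, 10], [-28, 73, 20], [-45, 119, 20], [-63, 166, 20], [-81, 212, 20], [-98, 258, 20], [-109, 285, 20], [-112, 293, 20], [-112, 293, 20], [-112, 293, 20]], spin=[0, 0, 0, 0, 0, 0, 0, 0, 0, 0], fingers=[70, 70, 70, 70, 70, 70, 70, 70, 70, 70])

```text
time_s: 9.3
eef_pos: [0.5282, 0.0341, 0.1097]
eef_rot: [0.7, -0.101, 0.699, 0.101]
wrist_force: [0.1, 0.0, -0.7]
opening: 0.744
```

```bash
python3 - <<'E'
from circ import *
snap('wrist','wrist7.png'); snap('scene','scene7.png');o=ctrl.get_obs(); print(o['time_s'],o['eef_pos'],o['eef_rot'],o['opening'],o['wrist_force'])
im=cv2.imread('pics/scene7.png'); cv2.imwrite('pics/c7.png',cv2.resize(im[170:270,250:380],None,fx=5,fy=5,interpolation=cv2.INTER_CUBIC))
E
```

```text
9.4 [0.52816224 0.03364181 0.10952188] [ 0.70017005 -0.10073106  0.69967224  0.10036887] 0.7426180714953778 [ 1.0400868   0.44371083 -1.43711248]
```

View pics/wrist7.png

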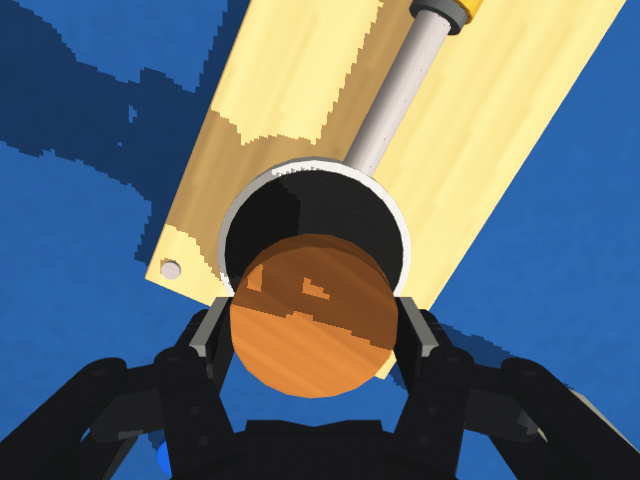

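View pics/c7.png

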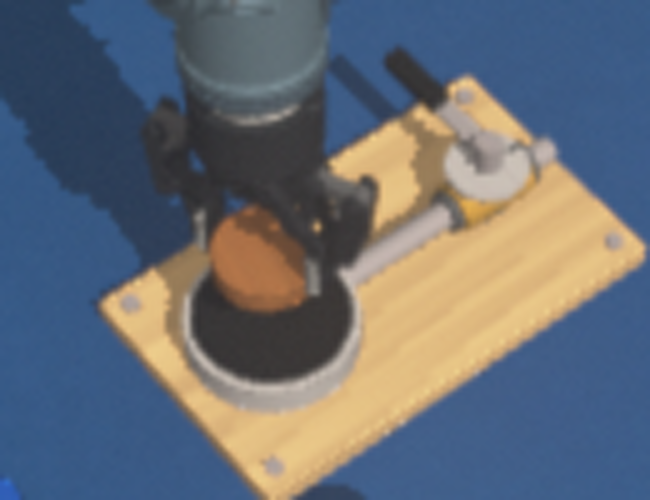

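The disc is held level over the chuck and the lever is still across the pipe. I'll lower to 3 mm above the pad, then see how central it is.

>>> step_arm(xyz=[[0, 0, -20], [0, 0, -40], [0, 0, -47], [0, 0, -47], [0, 0, -47]], spin=[0, 0, 0, 0, 0], fingers=[70, 70, 70, 70, 70])

```text
time_s: 9.9
eef_pos: [0.5279, 0.0345, 0.0628]
eef_rot: [0.7, -0.101, 0.7, 0.101]
wrist_force: [0.3, -0.0, 0.2]
opening: 0.743
```

```bash
python3 - <<'E'
from circ import *
snap('wrist','wrist8.png'); snap('side','side8.png');snap('scene','scene8.png');o=ctrl.get_obs(); print(o['time_s'],o['eef_pos'],o['opening'],o['wrist_force'])
a=cv2.imread('pics/side8.png')[205:285,250:350];b=cv2.imread('pics/scene8.png')[190:270,260:360]
cv2.imwrite('pics/c8.png',cv2.resize(np.hstack([a,b]),None,fx=4,fy=4,interpolation=cv2.INTER_CUBIC))
E
```

```text
10.05 [0.52819219 0.03480626 0.06327983] 0.7430030192036281 [ 0.22369021  0.22042998 -0.52072593]
```

View pics/wrist8.png

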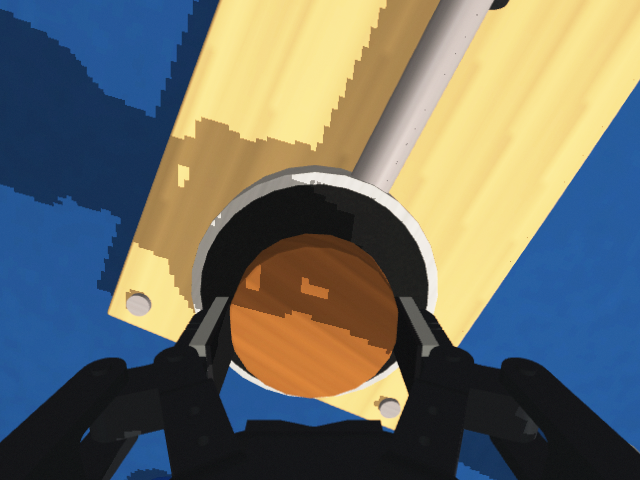

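View pics/c8.png

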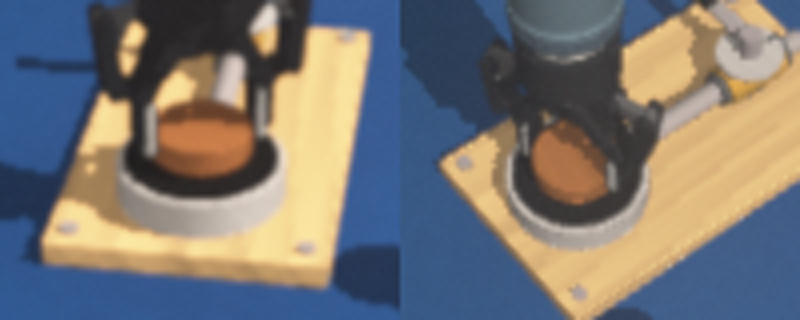

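```bash
python3 - <<'E'
from circ import *
from scipy.optimize import least_squares
fn='wrist8.png'; im=np.load('pics/'+fn+'.npy'); hsv=cv2.cvtColor(im,cv2.COLOR_RGB2HSV).astype(int)
m=np.zeros(im.shape[:2],bool); m[246:405,230:399]=1
m&=(hsv[...,0]<25)&(hsv[...,1]>80)&(hsv[...,2]>60)
print('disc',circ(fn,m,.0694))
dk=(im.max(2)<60).astype(np.uint8)
pts=[]
for r in range(200,300,5):
    row=np.where(dk[r,195:435])[0]+195
    if len(row): pts+= [(row[0],r),(row[-1],r)]
pts=[p for p in pts]; P=toplane('wrist',fn,pts,.046)[:,:2]
s=least_squares(lambda c:np.hypot(*(P-c).T)-.05,[.528,.036],loss='soft_l1',f_scale=.001); print('pad',s.x,(s.fun*1000).round(1))
E
```

```text
disc (array([306.125  , 319.96875]), (32, 2), array([0.531 , 0.0359]), np.float64(0.0354))
pad [0.52754626 0.03732862] [ 0.4  0.3  0.2  0.1  0.2  0.3  0.2  0.  -0.2 -0.  -0.1  0.1 -0.1  0.1
  0.  -0.1 -0.  -0.2  0.  -0.1 -0.1 -0.3 -0.2 -0.3 -0.5 -0.2 -0.3 -0.
  0.1 -0.1 -0.3 -0.5 -0.2 -0.3 -0.3 -0.  -0.4 -0.1 -0.3 -0.4]
```

The disc is in the same grip position as before, so it sits about 1 mm from the pad's centre in the same camera frame. I'll correct by 1 mm and set it down.

>>> step_arm(xyz=[[0, -1, -2], [0, -1, -4], [0, -1, -5], [0, -1, -5]], spin=[0, 0, 0, 0], fingers=[70, 70, 70, 70])

```text
time_s: 10.45
eef_pos: [0.5274, 0.0341, 0.0578]
eef_rot: [0.7, -0.101, 0.7, 0.101]
wrist_force: [-1.5, -0.3, 5.0]
opening: 0.748
```

Contact (5 N). I open, lift, and look.

>>> step_arm(xyz=[[0, 0, 0], [0, 0, 0], [0, 0, 0], [0, 0, 30], [0, 0, 75], [0, 0, 125], [0, 0, 172], [0, 0, 186], [0, 0, 186], [0, 0, 186]], spin=[0, 0, 0, 0, 0, 0, 0, 0, 0, 0], fingers=[100, 100, 100, 100, 100, 100, 100, 100, 100, 100])

```text
time_s: 11.45
eef_pos: [0.5266, 0.0342, 0.2418]
eef_rot: [0.699, -0.101, 0.7, 0.101]
wrist_force: [-0.2, -0.7, -0.5]
opening: 0.998
```

```bash
python3 - <<'E'
from circ import *
fn='wrist9.png';snap('wrist',fn);o=ctrl.get_obs(); print(o['time_s'],o['eef_pos'],o['opening'],o['wrist_force'])
im=np.load('pics/'+fn+'.npy'); hsv=cv2.cvtColor(im,cv2.COLOR_RGB2HSV).astype(int)
w=(hsv[...,0]<16)&(hsv[...,1]>80)&(hsv[...,2]>60)
m=np.zeros(im.shape[:2],bool); m[150:280,250:380]=w[150:280,250:380]
n,l,s,c=cv2.connectedComponentsWithStats(m.astype(np.uint8)); print(s,c)
print('disc',circ(fn,m,.064))
m[:]=0; m[135:285,235:395]=(im.max(2)<60)[135:285,235:395]; print('pad',circ(fn,m,.046))
E
```

```text
11.5 [0.52606376 0.03424627 0.24092138] 1.0008630445008955 [0.47441384 0.92173535 0.02789426]
[[     0      0    640    480 302529]
 [   276    175     77     78   4671]] [[319.57458624 239.89679006]
 [314.66923571 213.80089917]]
disc (array([313.        , 213.86486486]), (37, 2), array([0.5271, 0.037 ]), np.float64(0.0334))
pad (array([315.45098039, 208.54901961]), (51, 2), array([0.5276, 0.0377]), np.float64(0.0494))
```

View pics/wrist9.png

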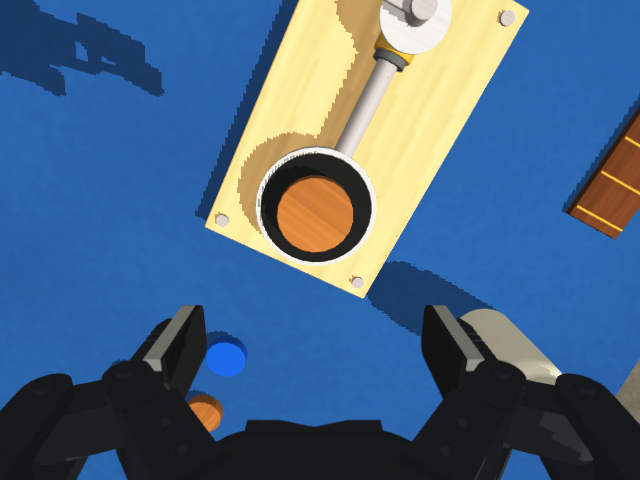

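The large disc lies flat at (315,214), within 1 mm of the pad's centre. On to the small disc: the wood-coloured one, not the blue or purple ones.

>>> step_arm(xyz=[[-9, -45, -8], [-18, -90, -16], [-27, -135, -24], [-36, -180, -32], [-45, -225, -40], [-54, -270, -48], [-57, -287, -48], [-57, -287, -48], [-57, -287, -48]], spin=[0, 0, 0, 0, 0, 0, 0, 0, 0], fingers=[72, 72, 72, 72, 72, 72, 72, 72, 72])

```text
time_s: 12.4
eef_pos: [0.4698, -0.2519, 0.1938]
eef_rot: [0.699, -0.1, 0.7, 0.102]
wrist_force: [-0.7, 0.7, 0.1]
opening: 0.718
```

```bash
python3 - <<'E'
from circ import *
fn='wrist10.png';snap('wrist',fn);o=ctrl.get_obs(); print(o['time_s'],o['eef_pos'],o['eef_rot'],o['q'],o['opening'])
im=np.load('pics/'+fn+'.npy'); hsv=cv2.cvtColor(im,cv2.COLOR_RGB2HSV).astype(int)
m=np.zeros(im.shape[:2],bool); m[160:280,250:390]=1
m&=(hsv[...,0]<25)&(hsv[...,1]>80)&(hsv[...,2]>60)
print(circ(fn,m,.014))
E
```

```text
12.45 [ 0.47016267 -0.25143754  0.19429843] [ 0.69942933 -0.10061365  0.70018305  0.10207448] [-7.14191453e-01  1.38152882e-01  1.75746693e+00  5.74208576e-04
  1.24823290e+00 -1.00200911e+00] 0.7218520583792941
(array([311.73076923, 214.84615385]), (26, 2), array([ 0.4705, -0.2494]), np.float64(0.0229))
```

View pics/wrist10.png

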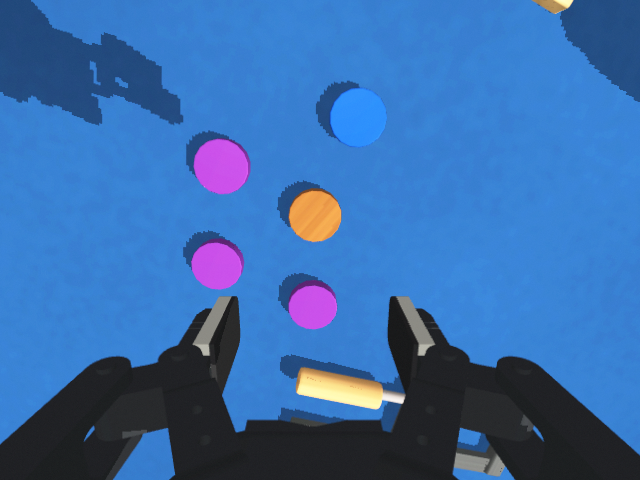

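The small wooden disc is at (315,215); the purple discs at (221,165), (217,265), (313,306) and the blue one at (358,117) are clear of the jaw line. Descending.

>>> step_arm(xyz=[[0, 0, -45], [0, 0, -90], [0, 0, -130], [0, 0, -160], [0, 0, -174], [0, 0, -176], [0, 0, -176], [0, 0, -176]], spin=[0, 0, 0, 0, 0, 0, 0, 0], fingers=[72, 72, 72, 72, 72, 72, 72, 72])

```text
time_s: 13.25
eef_pos: [0.4717, -0.2537, 0.0211]
eef_rot: [0.701, -0.102, 0.699, 0.1]
wrist_force: [-0.3, -0.9, 0.7]
opening: 0.722
```

>>> step_arm(xyz=[[0, 0, 0], [0, 0, 0], [0, 0, 0], [0, 0, 0], [0, 0, 0], [0, 0, 0]], spin=[0, 0, 0, 0, 0, 0], fingers=[46, 46, 46, 46, 46, 46])

```text
time_s: 13.85
eef_pos: [0.4715, -0.2539, 0.0217]
eef_rot: [0.701, -0.102, 0.699, 0.1]
wrist_force: [-2.8, 2.4, 10.7]
opening: 0.476
```

```bash
python3 - <<'E'
from circ import *
fn='wrist11.png';snap('wrist',fn);snap('side','side11.png');o=ctrl.get_obs(); print(o['time_s'],o['eef_pos'],o['opening'],o['wrist_force'])
a=cv2.imread('pics/side11.png')[270:360,220:330]
a=cv2.resize(a,None,fx=4,fy=4,interpolation=cv2.INTER_CUBIC)
cv2.imwrite('pics/c11.png',np.hstack([cv2.resize(cv2.imread('pics/'+fn)[200:,150:480],(330,280)),a[:280]]))
im=np.load('pics/'+fn+'.npy'); hsv=cv2.cvtColor(im,cv2.COLOR_RGB2HSV).astype(int)
m=np.zeros(im.shape[:2],bool); m[230:420,200:430]=1
m&=(hsv[...,0]<25)&(hsv[...,1]>80)&(hsv[...,2]>40)
print(circ(fn,m,.014))
E
```

```text
13.95 [ 0.47148283 -0.25385722  0.02169708] 0.48007161314565405 [-3.23361276  2.21114452 11.98291876]
(array([314.58333333, 296.63888889]), (36, 2), array([ 0.4701, -0.2486]), np.float64(0.0236))
```

View pics/c11.png

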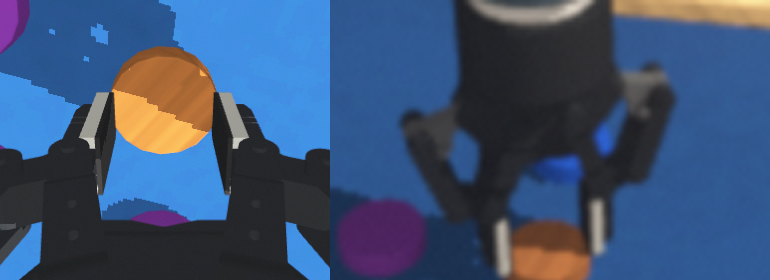

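The disc is held, about 2 mm off the pads' middle across their width; I allow for that. Lifting.

>>> step_arm(xyz=[[0, 0, 5], [0, 0, 25], [0, 0, 65], [0, 0, 100], [0, 0, 100], [0, 0, 100]], spin=[0, 0, 0, 0, 0, 0], fingers=[46, 46, 46, 46, 46, 46])

```text
time_s: 14.55
eef_pos: [0.4711, -0.2537, 0.121]
eef_rot: [0.701, -0.102, 0.699, 0.1]
wrist_force: [0.4, 0.0, -0.1]
opening: 0.461
```

>>> step_arm(xyz=[[9, 45, 5], [18, 90, 10], [27, 135, 10], [36, 180, 10], [45, 225, 10], [54, 270, 10], [58, 284, 10], [58, 284, 10], [58, 284, 10], [58, 284, 10]], spin=[0, 0, 0, 0, 0, 0, 0, 0, 0, 0], fingers=[46, 46, 46, 46, 46, 46, 46, 46, 46, 46])

```text
time_s: 15.55
eef_pos: [0.5279, 0.0297, 0.1288]
eef_rot: [0.7, -0.101, 0.7, 0.101]
wrist_force: [0.9, 0.2, 0.2]
opening: 0.462
```

```bash
python3 - <<'E'
from circ import *
fn='wrist12.png';snap('wrist',fn);snap('scene','scene12.png');o=ctrl.get_obs(); print(o['time_s'],o['eef_pos'],o['eef_rot'],o['opening'],o['wrist_force'])
E
```

```text
15.65 [0.52813175 0.02966508 0.12905613] [ 0.69977221 -0.10041369  0.70011458  0.10037687] 0.46358276643668495 [-0.56999128 -0.3002208   0.21723416]
```

View pics/wrist12.png

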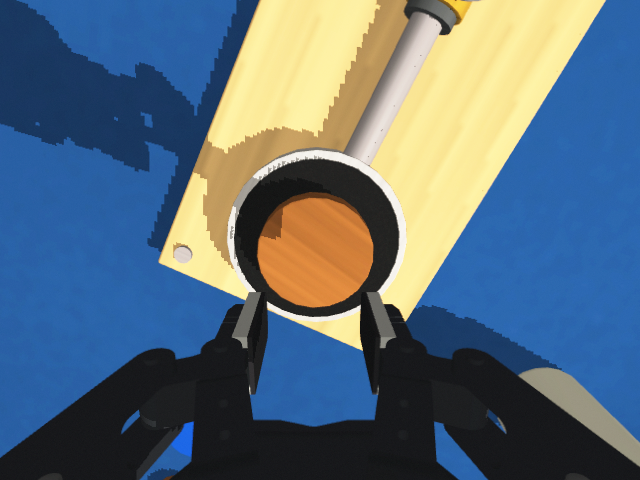

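The disc isn't in the gripper. My 46% command barely squeezed it (it sat at about 0.48), so it slipped at lift. I'll find it.

```bash
python3 - <<'E'
from circ import *
im=np.load('pics/scene12.png.npy'); hsv=cv2.cvtColor(im,cv2.COLOR_RGB2HSV).astype(int)
m=((hsv[...,0]<25)&(hsv[...,1]>80)&(hsv[...,2]>60)); k=np.zeros_like(m); k[255:340,170:290]=m[255:340,170:290]
n,l,s,c=cv2.connectedComponentsWithStats(k.astype(np.uint8))
for i in range(1,n):
    if s[i,4]>40: print(s[i],c[i],toplane('scene','scene12.png',[c[i]],.007)[0])
cv2.imwrite('pics/c12.png',cv2.resize(cv2.imread('pics/scene12.png')[250:350,170:290],None,fx=5,fy=5))
E
```

```text
[217 283  16  16 185] [224.71351351 290.23243243] [ 0.47834347 -0.24980539  0.007     ]
[181 332  15   8  81] [186.87654321 336.24691358] [ 0.50872609 -0.41391461  0.007     ]
```

View pics/c12.png

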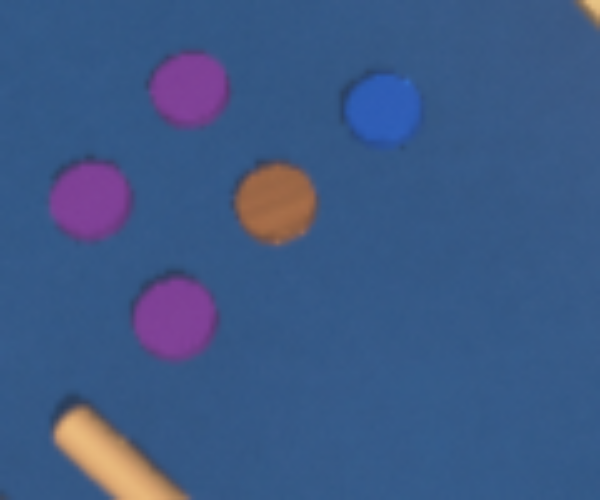

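It lies flat at (0.478,-0.250), moved about 8 mm; the neighbours are untouched. Going back for a firmer grip.

>>> step_arm(xyz=[[-8, -45, 20], [-16, -90, 40], [-24, -135, 60], [-32, -180, 65], [-40, -225, 65], [-47, -268, 65], [-49, -281, 65], [-49, -281, 65], [-49, -281, 65]], spin=[0, 0, 0, 0, 0, 0, 0, 0, 0], fingers=[74, 74, 74, 74, 74, 74, 74, 74, 74])

```text
time_s: 16.55
eef_pos: [0.479, -0.2494, 0.194]
eef_rot: [0.7, -0.1, 0.7, 0.101]
wrist_force: [-0.1, 0.8, 0.5]
opening: 0.737
```

```bash
python3 - <<'E'
from circ import *
fn='wrist13.png';snap('wrist',fn);o=ctrl.get_obs(); print(o['time_s'],o['eef_pos'],o['eef_rot'],o['opening'])
im=np.load('pics/'+fn+'.npy'); hsv=cv2.cvtColor(im,cv2.COLOR_RGB2HSV).astype(int)
m=np.zeros(im.shape[:2],bool); m[160:280,250:390]=1
m&=(hsv[...,0]<25)&(hsv[...,1]>80)&(hsv[...,2]>60)
print(circ(fn,m,.014))
E
```

```text
16.6 [ 0.47920311 -0.24879046  0.19399802] [ 0.69971246 -0.1008219   0.69993906  0.10160085] 0.7380866408101852
(array([312.16, 214.84]), (25, 2), array([ 0.4797, -0.2465]), np.float64(0.0229))
```

View pics/wrist13.png

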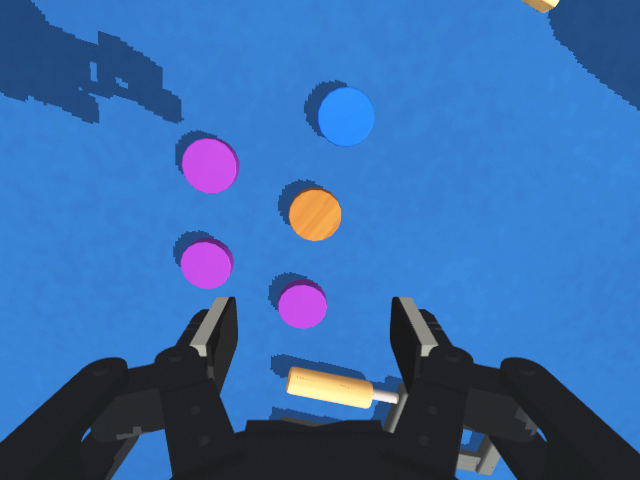

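>>> step_arm(xyz=[[0, 1, -45], [0, 2, -90], [0, 2, -130], [0, 2, -160], [0, 2, -172], [0, 2, -172], [0, 2, -172]], spin=[0, 0, 0, 0, 0, 0, 0], fingers=[74, 74, 74, 74, 74, 74, 74])

```text
time_s: 17.3
eef_pos: [0.4804, -0.2479, 0.0236]
eef_rot: [0.7, -0.102, 0.699, 0.101]
wrist_force: [0.0, -0.4, 0.8]
opening: 0.74
```

>>> step_arm(xyz=[[0, 0, 0], [0, 0, 0], [0, 0, 0], [0, 0, 0], [0, 0, 0], [0, 0, 0], [0, 0, 0]], spin=[0, 0, 0, 0, 0, 0, 0], fingers=[30, 30, 30, 30, 30, 30, 30])

```text
time_s: 18.0
eef_pos: [0.4805, -0.2494, 0.0249]
eef_rot: [0.701, -0.102, 0.699, 0.1]
wrist_force: [-3.6, -0.2, 11.0]
opening: 0.299
```

```bash
cat > c.py <<'E'
from circ import *
import sys
fn=sys.argv[1];z=float(sys.argv[2]);snap('wrist',fn);o=ctrl.get_obs(); print(o['time_s'],o['eef_pos'],o['opening'],o['wrist_force'])
im=np.load('pics/'+fn+'.npy'); hsv=cv2.cvtColor(im,cv2.COLOR_RGB2HSV).astype(int)
m=np.zeros(im.shape[:2],bool); m[230:420,200:430]=1
m&=(hsv[...,0]<25)&(hsv[...,1]>80)&(hsv[...,2]>40)
print(circ(fn,m,z))
E
python3 c.py wrist14.png .014
```

```text
18.05 [ 0.48046941 -0.24946515  0.02490641] 0.2984986369232589 [-3.63768627  0.08513221 11.19794062]
(array([313.35294118, 292.88235294]), (34, 2), array([ 0.4792, -0.2456]), np.float64(0.0236))
```

View pics/wrist14.png

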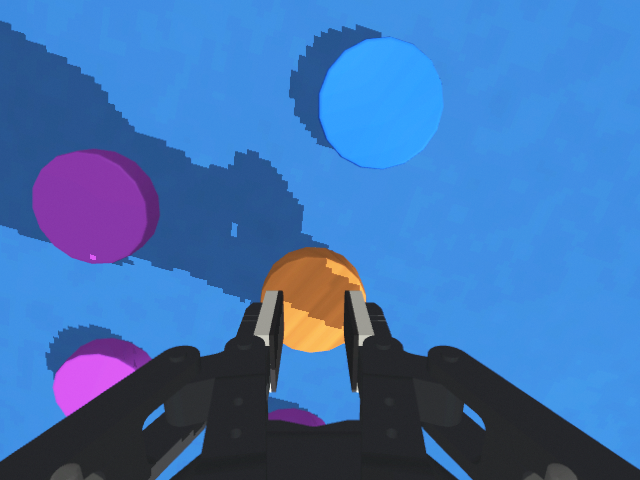

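The fingertips closed on top of the disc: too high. The tips really are 11 mm ahead of the TCP, so I'll open and go about 10 mm lower.

>>> step_arm(xyz=[[0, 0, 2], [0, 0, 2], [0, 0, 2], [0, 0, 2], [0, 0, -4], [0, 0, -9], [0, 0, -9], [0, 0, -9]], spin=[0, 0, 0, 0, 0, 0, 0, 0], fingers=[74, 74, 74, 74, 74, 74, 74, 74])

```text
time_s: 18.85
eef_pos: [0.479, -0.2477, 0.0128]
eef_rot: [0.7, -0.101, 0.7, 0.101]
wrist_force: [-0.7, 0.6, -0.5]
opening: 0.738
```

>>> step_arm(xyz=[[0, 0, 0], [0, 0, 0], [0, 0, 0], [0, 0, 0], [0, 0, 0], [0, 0, 0]], spin=[0, 0, 0, 0, 0, 0], fingers=[40, 40, 40, 40, 40, 40])

```text
time_s: 19.45
eef_pos: [0.4797, -0.2483, 0.0139]
eef_rot: [0.7, -0.101, 0.7, 0.101]
wrist_force: [-0.7, 0.6, 5.9]
opening: 0.504
```

```bash
python3 c.py wrist15.png .014
```

```text
19.5 [ 0.47972778 -0.2482671   0.0138662 ] 0.5070419143369328 [-0.14487127  0.07742492  4.89792438]
(array([306.30952381, 317.19047619]), (42, 2), array([ 0.4793, -0.2457]), np.float64(0.0238))
```

View pics/wrist15.png

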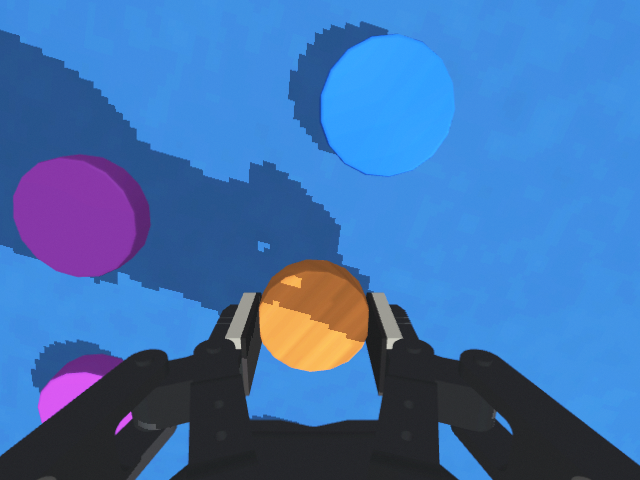

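Firm at 0.504 against the commanded 40%, with the disc central between the pads. Lifting and checking.

>>> step_arm(xyz=[[0, 0, 5], [0, 0, 25], [0, 0, 65], [0, 0, 105], [0, 0, 105]], spin=[0, 0, 0, 0, 0], fingers=[40, 40, 40, 40, 40])

```text
time_s: 20.0
eef_pos: [0.4825, -0.2504, 0.1242]
eef_rot: [0.702, -0.104, 0.697, 0.098]
wrist_force: [1.0, -0.1, -0.0]
opening: 0.507
```

>>> step_arm(xyz=[[7, 40, 5], [14, 85, 10], [22, 130, 10], [30, 175, 10], [38, 220, 10], [45, 262, 10], [48, 280, 10], [48, 282, 10], [48, 282, 10], [48, 282, 10]], spin=[0, 0, 0, 0, 0, 0, 0, 0, 0, 0], fingers=[40, 40, 40, 40, 40, 40, 40, 40, 40, 40])

```text
time_s: 21.0
eef_pos: [0.527, 0.0332, 0.1279]
eef_rot: [0.7, -0.101, 0.7, 0.101]
wrist_force: [-0.4, -0.7, -0.3]
opening: 0.505
```

```bash
python3 c.py wrist16.png .13
```

```text
21.05 [0.52711172 0.03292615 0.12799914] 0.5068354927446322 [ 0.01979159  0.50389964 -0.43528452]
(array([305.        , 311.11538462]), (26, 2), array([0.5267, 0.0445]), np.float64(0.031))
```

View pics/wrist16.png

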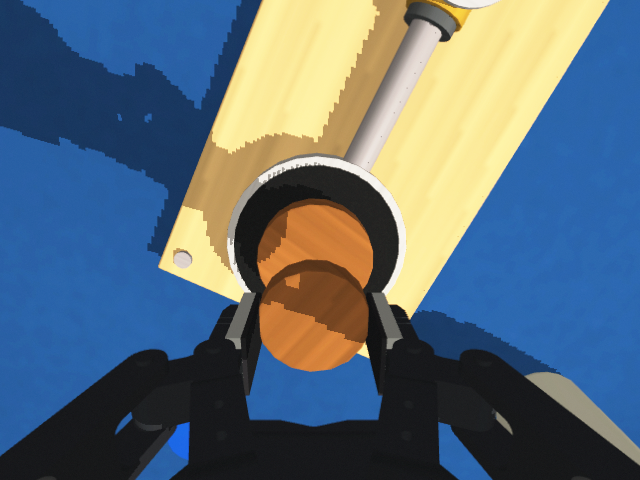

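The small disc is held and level. Lowering, with +1 mm y.

>>> step_arm(xyz=[[0, 1, -20], [0, 1, -38], [0, 1, -44], [0, 1, -46], [0, 1, -46]], spin=[0, 0, 0, 0, 0], fingers=[40, 40, 40, 40, 40])

```text
time_s: 21.55
eef_pos: [0.5276, 0.0345, 0.0826]
eef_rot: [0.7, -0.101, 0.7, 0.101]
wrist_force: [0.8, -0.3, 0.1]
opening: 0.505
```

```bash
python3 c.py wrist17.png .08; python3 - <<'E'
from circ import *
snap('side','side17.png'); snap('scene','scene17.png')
a=cv2.imread('pics/side17.png')[195:275,250:350];b=cv2.imread('pics/scene17.png')[180:260,260:360]
cv2.imwrite('pics/c17.png',cv2.resize(np.hstack([a,b]),None,fx=4,fy=4,interpolation=cv2.INTER_CUBIC))
E
```

```text
21.6 [0.52788957 0.03457204 0.08296337] 0.5061645797483126 [0.25480694 0.17073569 0.67336617]
(array([311.56756757, 295.75675676]), (37, 2), array([0.5252, 0.043 ]), np.float64(0.0312))
```

View pics/wrist17.png

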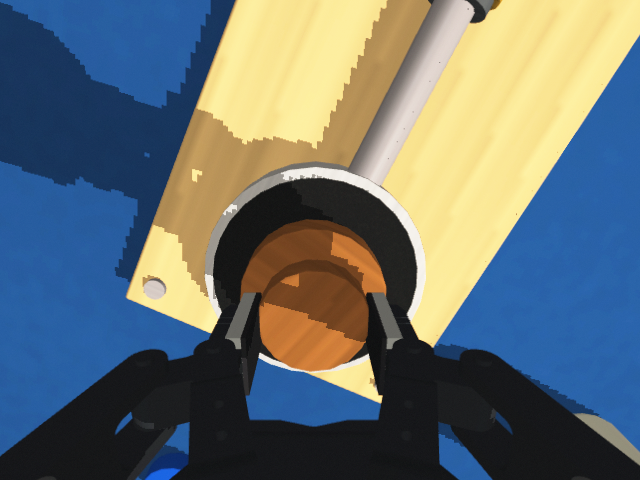

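View pics/c17.png

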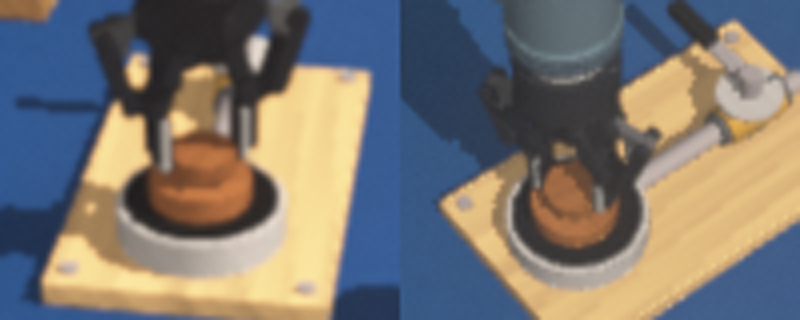

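Aligned: the small disc (260–369) is over the large one (241–386), with centres 314.5 and 313.5. Setting it down the last 5 mm.

>>> step_arm(xyz=[[0, 0, -2], [0, 0, -4], [0, 0, -5], [0, 0, -5]], spin=[0, 0, 0, 0], fingers=[40, 40, 40, 40])

```text
time_s: 22.1
eef_pos: [0.5275, 0.0351, 0.0779]
eef_rot: [0.7, -0.101, 0.7, 0.101]
wrist_force: [-1.6, 0.1, 5.3]
opening: 0.506
```

>>> step_arm(xyz=[[0, 0, 0], [0, 0, 0], [0, 0, 0], [0, 0, 30], [0, 0, 75], [0, 0, 125], [0, 0, 170], [0, 0, 180], [0, 0, 180], [0, 0, 180]], spin=[0, 0, 0, 0, 0, 0, 0, 0, 0, 0], fingers=[75, 75, 75, 75, 75, 75, 75, 75, 75, 75])

```text
time_s: 23.1
eef_pos: [0.5265, 0.0352, 0.2557]
eef_rot: [0.699, -0.101, 0.701, 0.101]
wrist_force: [-0.8, 0.5, -0.2]
opening: 0.749
```

```bash
python3 - <<'E'
from circ import *
fn='wrist18.png';snap('wrist',fn);o=ctrl.get_obs(); print(o['time_s'],o['eef_pos'],o['opening'],o['wrist_force'])
im=np.load('pics/'+fn+'.npy'); hsv=cv2.cvtColor(im,cv2.COLOR_RGB2HSV).astype(int)
g=cv2.cvtColor(im,cv2.COLOR_RGB2GRAY)
w=(hsv[...,0]<16)&(hsv[...,1]>80)&(hsv[...,2]>40)
m=np.zeros(im.shape[:2],bool); m[150:280,250:380]=w[150:280,250:380]
print('large',circ(fn,m,.064))
cv2.imwrite('pics/c18.png',cv2.resize(cv2.imread('pics/'+fn)[140:290,230:400],None,fx=4,fy=4,interpolation=cv2.INTER_CUBIC))
E
```

```text
23.15 [0.52614593 0.035225   0.25499559] 0.7484592087362405 [ 0.57250876 -0.45051888 -0.28514907]
large (array([312.14285714, 209.31428571]), (35, 2), array([0.5271, 0.0369]), np.float64(0.0335))
```

View pics/c18.png

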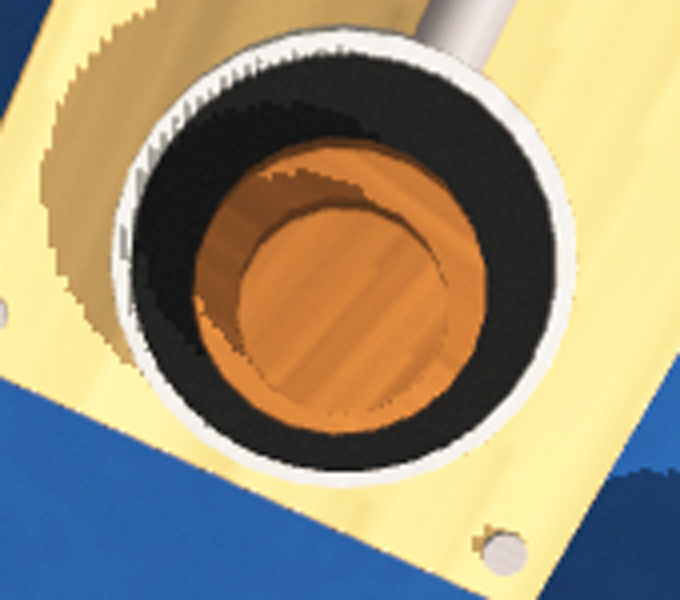

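```bash
python3 - <<'E'
from h import *
print(toplane('wrist','wrist18.png',[(230+343.5/4,140+310/4-.4)],.078), toplane('wrist','wrist18.png',[(230+340.5/4,140+289/4-.4)],.064))
E
```

```text
[[0.52846257 0.03646504 0.078     ]] [[0.52749496 0.03763387 0.064     ]]
```

Both discs are flat and concentric to about 1.5 mm. Back to the lever, jaws across it.

>>> step_arm(xyz=[[-8, 35, 0], [-16, 70, 0], [-25, 105, 0], [-33, 140, 0], [-42, 179, -30], [-42, 179, -60], [-42, 179, -60], [-42, 179, -60], [-42, 179, -60], [-42, 179, -60]], spin=[0.14, 0.28, 0.42, 0.56, 0.7, 0.84, 0.98, 1.11, 1.11, 1.11], fingers=[45, 45, 45, 45, 45, 45, 45, 45, 45, 45])

```text
time_s: 24.15
eef_pos: [0.4845, 0.2138, 0.1957]
eef_rot: [0.541, -0.453, 0.543, 0.454]
wrist_force: [0.3, -0.4, -0.0]
opening: 0.45
```

```bash
python3 - <<'E'
from circ import *
fn='wrist19.png';snap('wrist',fn);o=ctrl.get_obs(); print(o['time_s'],o['eef_pos'],o['eef_rot'],o['q'],o['opening'])
E
```

```text
24.2 [0.48477495 0.21386567 0.1962086 ] [ 0.54165277 -0.45349421  0.54285182  0.45416646] [ 1.91277204e-01  1.28527322e-01  1.76416266e+00  1.10567351e-05
  1.25084667e+00 -1.20244735e+00] 0.44451662589415714
```

View pics/wrist19.png

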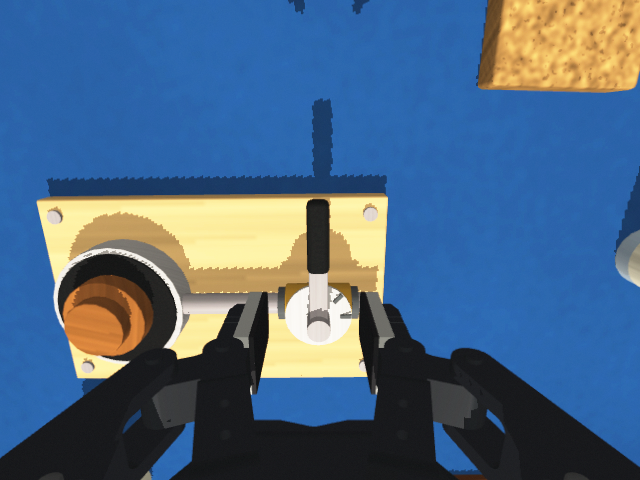

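The lever is still shut. Descending around the sleeve.

>>> step_arm(xyz=[[0, 0, -40], [0, 0, -80], [0, 0, -115], [0, 0, -130], [0, 0, -130], [0, 0, -130], [0, 0, -130]], spin=[0, 0, 0, 0, 0, 0, 0], fingers=[45, 45, 45, 45, 30, 30, 30])

```text
time_s: 24.9
eef_pos: [0.4866, 0.2142, 0.0688]
eef_rot: [0.543, -0.455, 0.541, 0.454]
wrist_force: [0.1, -0.4, -0.4]
opening: 0.301
```

>>> step_arm(xyz=[[2, 10, 0], [6, 19, 0], [11, 28, 0], [17, 36, 0], [25, 43, 0], [29, 46, 0], [29, 46, 0]], spin=[-0.14, -0.28, -0.42, -0.56, -0.7, -0.77, -0.77], fingers=[30, 30, 30, 30, 30, 30, 30])

```text
time_s: 25.6
eef_pos: [0.5154, 0.2607, 0.0687]
eef_rot: [0.674, -0.218, 0.672, 0.218]
wrist_force: [0.4, 0.0, 0.5]
opening: 0.301
```

```bash
cat > lev.py <<'E'
from circ import *
import sys
t=sys.argv[1]
for n in ('wrist','scene','side'): snap(n,n+t+'.png')
o=ctrl.get_obs(); print(o['time_s'],o['eef_pos'],o['opening'],o['wrist_force'])
b=cv2.imread('pics/scene%s.png'%t)[160:230,310:400]
cv2.imwrite('pics/c%s.png'%t,cv2.resize(b,None,fx=7,fy=7,interpolation=cv2.INTER_CUBIC))
E
python3 lev.py 20
```

```text
25.75 [0.51485747 0.26008421 0.06819198] 0.3041716971617769 [ 0.34285789  0.62313814 -0.28855328]
```

View pics/wrist20.png

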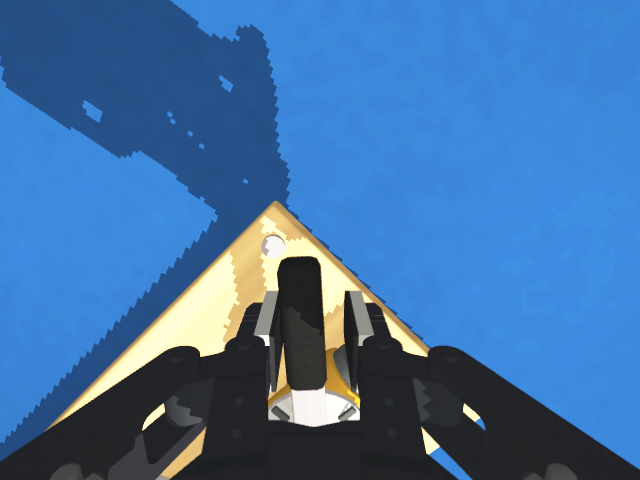

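```bash
cat > ang.py <<'E'
from h import *
import sys
def ang(fn,a,b,z=.08):
    P=toplane('wrist',fn,[a,b],z); d=P[0]-P[1]; w=np.degrees(np.arctan2(d[1],d[0])); print(P.round(4).tolist(),'world deg',w,'valve deg',170.3-w)
v=list(map(float,sys.argv[2:])); ang(sys.argv[1],v[:2],v[2:4])
E
python3 ang.py wrist20.png 299.5 262 306 388; python3 ang.py wrist19.png 318 203 317.5 272
```

```text
[[0.4939, 0.283, 0.08], [0.5263, 0.2416, 0.08]] world deg 128.08929104808587 valve deg 42.21070895191414
[[0.4606, 0.2222, 0.08], [0.5101, 0.2132, 0.08]] world deg 169.71160622474378 valve deg 0.588393775256236
```

The lever rests on the left pad at about 42°. Nudging on roughly 3.3°.

>>> step_arm(xyz=[[2, 1, 0], [3, 2, 0], [3, 2, 0], [3, 2, 0]], spin=[-0.03, -0.055, -0.055, -0.055], fingers=[30, 30, 30, 30])

```text
time_s: 26.15
eef_pos: [0.5174, 0.262, 0.0675]
eef_rot: [0.678, -0.2, 0.678, 0.2]
wrist_force: [-0.7, -0.5, 0.4]
opening: 0.302
```

>>> step_arm(xyz=[[-2, -2, 0], [-3, -2, 0], [-3, -2, 40], [-3, -2, 85], [-3, -2, 130], [-3, -2, 130], [-3, -2, 130]], spin=[0, 0, 0, 0, 0, 0, 0], fingers=[38, 38, 38, 38, 38, 38, 38])

```text
time_s: 26.85
eef_pos: [0.5151, 0.2603, 0.1988]
eef_rot: [0.68, -0.2, 0.677, 0.2]
wrist_force: [-0.1, 0.3, -1.0]
opening: 0.382
```

```bash
python3 lev.py 21; python3 - <<'E'
import cv2
cv2.imwrite('pics/c21w.png',cv2.resize(cv2.imread('pics/wrist21.png')[150:400,180:450],None,fx=2.4,fy=2.4,interpolation=cv2.INTER_CUBIC))
E
```

```text
27.0 [0.51321565 0.25974431 0.19551155] 0.37913008313811525 [ 0.11288946 -0.38185849 -0.51929126]
```

View pics/c21w.png

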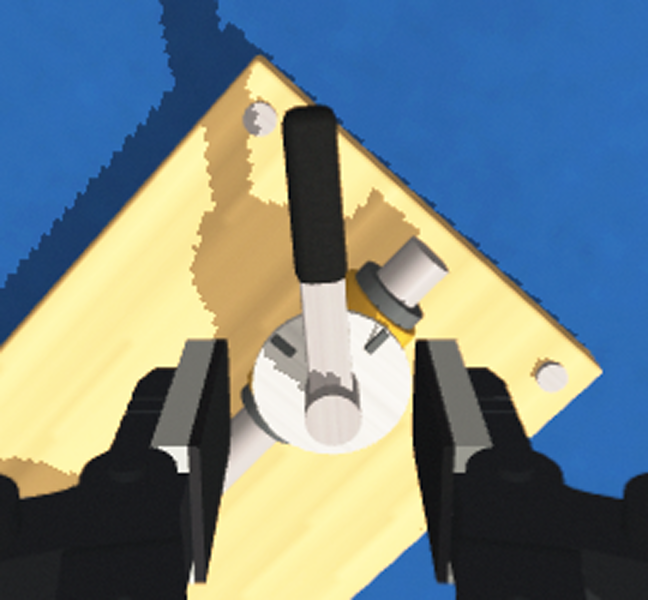

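View pics/c21.png

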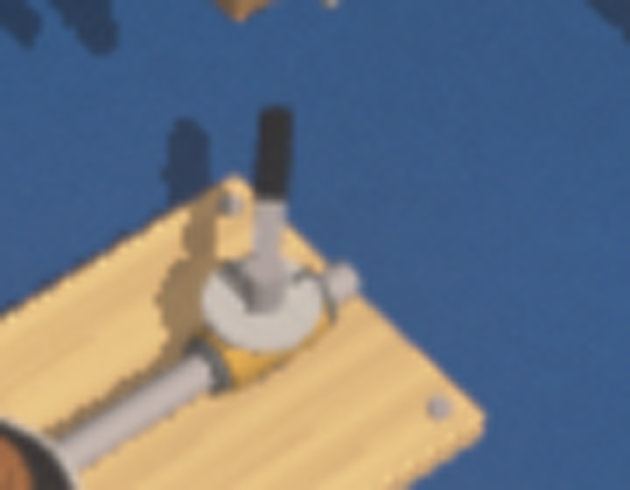

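```bash
python3 ang.py wrist21.png 308.75 196.5 313.3 266.5; python3 - <<'E'
from h import *
f='wrist21.png'
c=lambda x,y:(180+x/2.4,150+y/2.4)
im=cv2.imread('pics/'+f); g=im.max(2).astype(int)
# sleeve midline by dark mask
m=np.zeros(g.shape,np.uint8); m[192:270,290:330]=g[192:270,290:330]<75
n,l,s,ce=cv2.connectedComponentsWithStats(m); i=1+np.argmax(s[1:,4]); 
mid=[];
for r in range(200,264,2):
    x=np.where(l[r]==i)[0]; mid.append((x.mean(),r))
P=toplane('wrist',f,mid,.078)[:,:2]
v=cv2.fitLine(P.astype(np.float32),cv2.DIST_HUBER,0,.001,.001).ravel(); print('sleeve',np.degrees(np.arctan2(v[1],v[0]))%180,P[0],P[-1])
def a(p,q,z):
    P=toplane('wrist',f,[c(*p),c(*q)],z); d=P[1]-P[0]; return np.degrees(np.arctan2(d[1],d[0]))
print('board -y',a((258,60),(2,343),.018),'board x',a((258,60),(600,372),.018))
E
```

```text
[[0.4975, 0.2837, 0.08], [0.5279, 0.2423, 0.08]] world deg 126.3289883182352 valve deg 43.97101168176481
sleeve 127.211914 [0.49916496 0.28138995] [0.52625314 0.24451762]
board -y -100.13834365089984 board x -9.881314402103403
```

```bash
python3 - <<'E'
from h import *
f='wrist21.png'
c=lambda x,y:(180+x/2.4,150+y/2.4)
P=toplane('wrist',f,[c(284,344),c(377,340)],.058); d=P[1]-P[0]; print('bisector',np.degrees(np.arctan2(d[1],d[0]))+90)
m=P.mean(0);
# lever neck/edges: left,right edges of sleeve top
for nm,p,q in (('left',(286,118),(294,272)),('right',(336,118),(346,272)),('neckL',(302,288),(308,370)),('neckR',(345,288),(349,370))):
    A=toplane('wrist',f,[c(*p),c(*q)],.08 if nm in('left','right') else .076); d=A[0]-A[1]; print(nm,np.degrees(np.arctan2(d[1],d[0])))
cv2.imwrite('pics/c21z.png',cv2.resize(cv2.imread('pics/'+f)[185:345,260:400],None,fx=4,fy=4,interpolation=cv2.INTER_NEAREST)[:600])
E
```

```text
bisector 125.4458316947997
left 125.14812589131718
right 126.82972581167219
neckL 126.40641952413772
neckR 125.93856262614327
```

View pics/c21z.png

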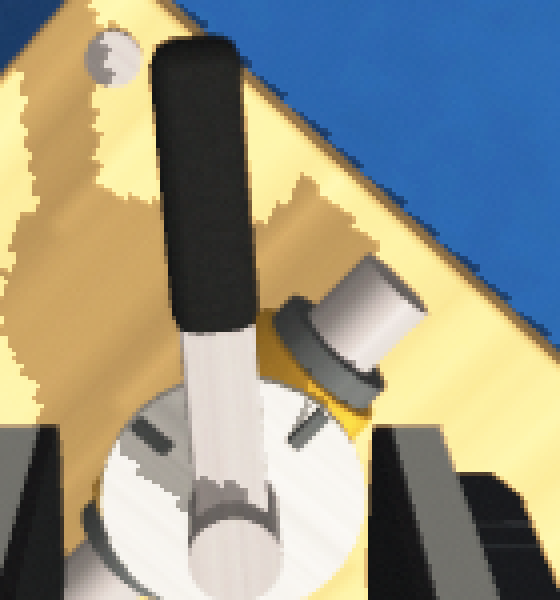

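The lever reads 126.1° (mean of its edges) against a target of 125.0–125.4°. That makes the valve about 44°, with the half mark hidden under the lever. The gripper is clear. I raise it a little and make the final check.

>>> step_arm(xyz=[[-20, 20, 40], [-40, 40, 80], [-40, 40, 80], [-40, 40, 80], [-40, 40, 80]], spin=[0, 0, 0, 0, 0], fingers=[50, 50, 50, 50, 50])

```text
time_s: 27.5
eef_pos: [0.4736, 0.2994, 0.2749]
eef_rot: [0.677, -0.2, 0.68, 0.199]
wrist_force: [0.5, -0.1, -0.6]
opening: 0.496
```

```bash
python3 lev.py 22; python3 - <<'E'
import cv2,numpy as np
a=cv2.imread('pics/side22.png')[150:300,220:420];b=cv2.imread('pics/scene22.png')[165:315,170:400]
cv2.imwrite('pics/f.png',np.vstack([cv2.resize(a,(400,300)),cv2.resize(b,(460,300))[:,:400]]) if 0 else np.hstack([cv2.resize(a,(370,278)),cv2.resize(b,(426,278))]))
E
```

```text
27.65 [0.47395177 0.2992206  0.27524087] 0.5022376707194838 [-0.19102594  0.17981498  0.10299282]
```

View pics/f.png

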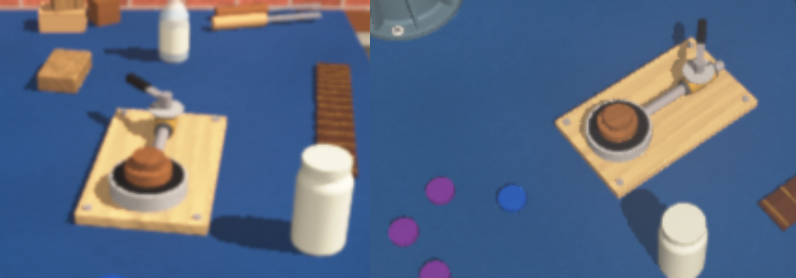

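View pics/scene22.png

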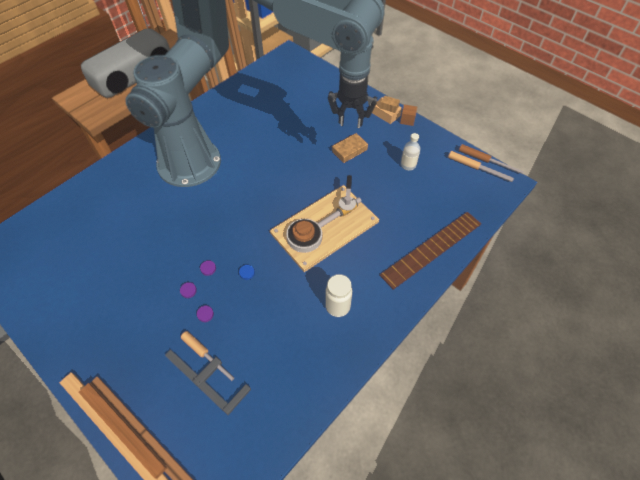

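The last scene view shows both discs stacked on the chuck at (304,233) and the lever half way at (348,188). The decoys, jar, bottle, block and clamp sit at their first pixels. Handing in.

```bash
python3 -c "
from bench import hand_in; print(hand_in())"
```

```text
the job is handed in; nothing more can be done
None
```

The job is done and handed in at about 28 s of the 72 s allowed. I shut the valve against its stop, laid the large disc and then the small one on the chuck, and opened the valve half way. The gripper was clear of everything at hand-in.

- **Valve shut:** I pushed the lever to about 13 N against roughly 2 N of friction. It was seen still shut just before I opened it.
- **Discs:** both lie flat. The large disc is within about 1 mm of the pad's centre, and the small one is about 1.5 mm from the large one's centre.
- **Half open:** the lever reads about 44°. Single edge readings ran from 43° to 45°, so it may be about 1° short of half way. The half mark is hidden under the lever.
- **Rest of the bench:** by eye, nothing else moved between the first and last scene pictures.

My first grip on the small disc failed: I held it too high and too weakly. It slipped at the lift and landed flat about 8 mm from where it started. The second try closed on top of the disc at about 11 N, and the third held.

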